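Square a sheet blank on the deburring ledge and push its edge out

TASK

Get the flat metal blank on the raised deburring ledge ready for its edge to be brushed: with your fingertips, push it flat up against the fence along the back of the ledge, and push it along the ledge until about 4 cm (a third of its length) overhangs the end of the ledge beside which the hand brush stands (the lidded jar stands by the other end). Only push it: do not grip or lift it, do not let it tip or fall off, and leave the brush, jar, nut and tape where they are. Finish with the blank lying still, square along the fence.

Things in the scene. Friction and masses are not known exactly. Their poses are not given: they have to be found in the camera images.
- ledge: Deburring ledge, fixed: flat dark steel top 150 mm deep (its x) and 220 mm long (its y), surface 60 mm above the bench. The ends (y = -110, +110 mm) and the front (x = -75 mm) are open edges; a fence bar runs along the back. Origin: centre of its underside, on the bench; x points to the fence, away from the robot, y to the ledge's left end. Turned up to 0.35 rad from the world axes.
- fence_face (a point): Middle of the fence's front face, at the height of the ledge's surface (60 mm), 63 mm along x from the ledge's origin. The fence is a straight bright steel bar, 220 mm long, 12 mm thick, standing 16 mm above the surface; its face is square to the ledge's x.
- blank: Loose flat aluminium rectangle with four small corner holes: 90 mm (its x) by 120 mm (its y, roughly along the ledge) by 6 mm thick, 0.13 to 0.25 kg. Origin: centre of its underside, on the ledge's surface. Starts up to 0.2 rad askew, clear of the fence, not overhanging the ends. Home against the fence its centre is 45 mm before fence_face. With 40 mm overhanging, its centre is 90 mm along y from the ledge's.
- brush: Small purple hand brush with a bow handle, 85 x 30 x 55 mm, standing loose on the bench about 0.2 m from the ledge's middle, beyond one of the ledge's two ends (either one): it marks the end to overhang. (A like brush far off to the left of the bench is no part of this.) Origin: centre of its underside. To be left alone.
- jar: Small clear jar with a black lid, 54 mm across and 78 mm high, loose on the bench beyond the ledge's other end. Origin: centre of its underside. To be left alone.
- nut: Black castle nut, 30 x 34 x 22 mm, loose on the bench near the front corner of the ledge's left end. Origin: centre of its underside. To be left alone.
- tape: Small roll of dark tape, 55 mm across and 19 mm high, lying loose on the bench near the front corner of the ledge's right end. Origin: about the centre of its underside. To be left alone.
Not all that is in view belongs to the job. There is more than one size of the blank; the one meant has the size given above.

How it is judged:
By the outcome, as a careful person would: the job done as asked, in the order asked, and still so for the second after the job is handed in, with the robot touching nothing.
It also fails if it takes over 48 s, if anything falls off the work surface, if the arm or the gripper's body presses on something with over 40 N, if the wrist force passes 120 N, or if a joint passes its speed limit or range.

ROBOT

A 6-joint arm with a two-finger parallel gripper is mounted at the origin on a cart in front of the work surface, level with it; the furniture and walls round the work are solid. World frame = base frame: x ahead of the robot, y to its left, z up, the work surface at z = 0. Lengths are in mm, angles in rad, forces in N, time in s.
With the tool pointing down it reaches from about 425 to 950 mm from the base axis. Payload 14.7 kg.
Tool frame: the origin (TCP) lies between the finger pads; the fingertips stand ctrl.tip_reach ahead of it and the grasp point (between the pads) lies 2 mm behind it (ctrl.tip_reach is the distance from the TCP to the fingertips, in mm); y points along the fingers, z is the direction in which the jaws open and shut, and the axes are right-handed (so a half turn about y gives the same grasp; the last joint's range is limited). The gripper opens to 85 mm and grips with 20 to 120 N. Pads are 22 mm wide; open, the fingers measure 114 mm over their backs; the gripper's body (76 mm by 85 mm) begins 54 mm behind the grasp point. The pads swing forward as they close: fully open they stand 13 mm farther back than shut.
Start: joints at [-1.314, 0.48, 1.596, -0, 1.065, -0.047], TCP at [194.463, -620.223, 248.297] pointing down, gripper open.
Joint ranges: [-2.75, 2.75], [-0.82, 2.05], [0.23, 2.67], [-1.56, 4.7], [0.09, 2.69], [-2.92, 2.92]. Speed limits (rad/s): [1.89, 1.89, 2.39, 3.01, 3.01, 3.01].

INTERFACE

Orientations are given as a unit quaternion [x, y, z, w].
In Python, from workcell import ctrl gives the robot as it stands.
- The arm moves only by the tool send_rows, never from a script. Its argument "motion" is a list of rows, each a list of 2 entries, a list of its own where there are three numbers: the shift along the tool's x, y, z in m, then the turn about the tool's y in degrees. A call has 1 to 20 rows; each row is the pose to reach, as a shift and turn from the pose commanded when the call began, along the tool's axes at that moment; what a row does not reach only later rows make up. A row lasts 1/8 s, in which the tool goes at most 62.5 mm and 10.7 degrees, less where a joint would pass 70% of its speed; a pose out of reach is approached as far as the arm can. A call with a gripper value outside its range is refused whole. "gripper" is the finger opening in m, from 0 to 0.0854, set as the call begins (left out, the last holds). The fingers move at their own pace and stop on an object; "squeeze" is the grip in N (left out, the last holds). Time passes only in rows, so rows that repeat a pose let the fingers close. It gives the time, the measured TCP pose, the force and the opening at its end, in the units of the state.
- ctrl.state(): the state, without advancing time (a new reading comes with each control period).
- ctrl.camera(name): name is "scene" or "top" or "wrist"; returns a dict with "frame" (384x512x3 uint8, red, green, blue), "fov_y" (degrees; the focal length in pixels is half the picture's height over the tangent of half this angle, whatever the lens; pixels are square), "cx", "cy" (the principal point, pixels), "D" ([k1, k2, p1, p2, k3] as OpenCV has them; the pictures are not rectified), "world_from_camera" (4x4, takes a point from camera to world coordinates). Camera axes: x right, y down, z forward; pixel columns grow to the right and rows downward; lengths in mm; the calibration is good to about 2 mm. A picture is of the moment at which its call begins. There is no depth.
- ctrl.sign_off(): hands the job in, once; it reports no verdict.
The state is a dict: "time_s": time; "joints": joint angles; "dq": joint speeds; "joint_efforts": joint torques, N m; "tool_pos": TCP position; "orientation": TCP orientation; "wrist_force": force on the tool from outside, world axes, zero at the start; "wrist_torque": the same for the moment, N m; "gripper_width": finger opening in mm.
Only numpy, scipy, OpenCV 4.12 (cv2) and the standard library are available. Lean on these libraries where they do the work, as an engineer would, in place of code of your own. Each camera call takes 0.05 s, during which the arm holds its last target.

## Working session

There is one attempt and no reset: what is moved stays moved. The work goes in short steps, Python scripts to look and compute and a tool call to move; the robot and the scene stay as the last step left them, time stands still between calls to the robot, and variables do not carry over. Pictures are saved under pics/ and viewed, and the job is handed in when it is done.

Besides the shell and the picture viewer there is one more tool, called after "Emit:" as a command line: name --argument value ..., lists and objects as JSON in quotes. send_rows: Moves the arm, as the interface text tells. Its arguments: {"type":"object","properties":{"motion":{"type":"array","items":{"type":"array"}},"gripper":{"type":"number"},"squeeze":{"type":"number"}},"required":["motion"]}

```bash
mkdir -p pics; ls; python3 - <<'E'
from workcell import ctrl
import cv2,pickle
print(ctrl.state()); print(ctrl.tip_reach)
d={}
for n in ("scene","top","wrist"):
    c=ctrl.camera(n); d[n]=c
    cv2.imwrite(f"pics/{n}0.png",cv2.cvtColor(c["frame"],cv2.COLOR_RGB2BGR))
    print(n,c["fov_y"],c["cx"],c["cy"],c["D"],c["world_from_camera"])
pickle.dump(d,open("cams0.pkl","wb"))
E
```

```text
pics
{'time_s': 0.0, 'joints': array([-1.31359341e+00,  4.80830299e-01,  1.59688250e+00,  2.67254137e-05,
        1.06512413e+00, -4.65829079e-02]), 'dq': array([-0.00036086,  0.00081832, -0.00041385, -0.00052403,  0.00028319,
        0.00169905]), 'joint_efforts': array([ 1.30304172e-03, -9.50655842e+01, -4.30185735e+01,  4.51628853e-05,
        1.24181414e-02, -7.71974373e-05]), 'tool_pos': array([ 194.37266039, -619.83141236,  247.67017313]), 'orientation': array([-0.10702546,  0.69940437, -0.69852767,  0.10694941]), 'wrist_force': array([-0.29008128,  0.26708484, -0.95099763]), 'wrist_torque': array([-0.02743999, -0.0049078 , -0.03529848]), 'gripper_width': 85.810470166471}
17.0
scene 54.402999469409636 251.31878191823805 192.2964524755433 [-0.08715173  0.          0.          0.          0.        ] [[-9.01423641e-01 -2.69268662e-01  3.39012991e-01  2.60350408e+02]
 [-4.32704196e-01  5.86081389e-01 -6.85036995e-01  6.72249132e+02]
 [-1.42302097e-02 -7.64200885e-01 -6.44821299e-01  6.16893876e+02]
 [ 0.00000000e+00  0.00000000e+00  0.00000000e+00  1.00000000e+00]]
top 53.2687602520172 253.36078668943685 192.4303694471245 [0.01180284 0.         0.         0.         0.        ] [[-5.82492553e-03 -9.95862411e-01  9.06869820e-02  4.81210510e+02]
 [-9.99958063e-01  5.15986928e-03 -7.56626111e-03  7.31928764e+01]
 [ 7.06702206e-03 -9.07272517e-02 -9.95850703e-01  1.15239592e+03]
 [ 0.00000000e+00  0.00000000e+00  0.00000000e+00  1.00000000e+00]]
wrist 64.90908013971126 255.41631781069853 189.40744202969867 [-0.06434927  0.          0.          0.          0.        ] [[ 2.99051034e-01 -9.14751426e-01 -2.71658439e-01  2.64882453e+02]
 [-9.54236614e-01 -2.86969128e-01 -8.41498872e-02 -5.98772394e+02]
 [-9.81355930e-04  2.84391539e-01 -9.58707718e-01  3.72933709e+02]
 [ 0.00000000e+00  0.00000000e+00  0.00000000e+00  1.00000000e+00]]
```

View pics/scene0.png

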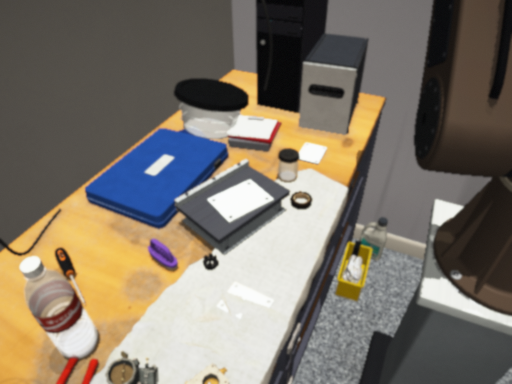

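View pics/top0.png

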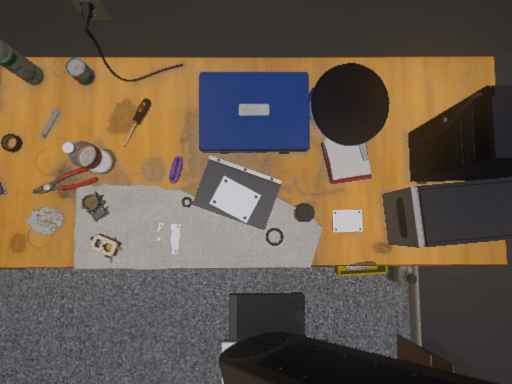

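The scene shows the ledge with a white blank at about (238,200). The top view shows the blank at (236,198), the brush at (176,168) beyond the left (+y) end, the jar at (304,213), the nut at (187,202) and the tape at (274,237). There are other white plates off the ledge, at (175,238) and (347,220). I'll enlarge to confirm.

```bash
python3 - <<'E'
import cv2
t=cv2.imread("pics/top0.png")[140:260,150:370]
cv2.imwrite("pics/topc.png",cv2.resize(t,None,fx=3.6,fy=3.6,interpolation=cv2.INTER_CUBIC))
t=cv2.imread("pics/scene0.png")[140:280,140:330]
cv2.imwrite("pics/scenec.png",cv2.resize(t,None,fx=4,fy=4,interpolation=cv2.INTER_CUBIC))
E
```

```text
(no output)
```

View pics/topc.png

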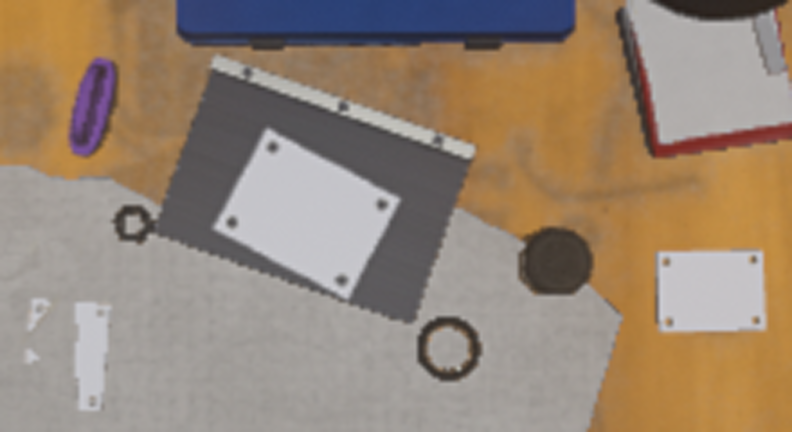

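View pics/scenec.png

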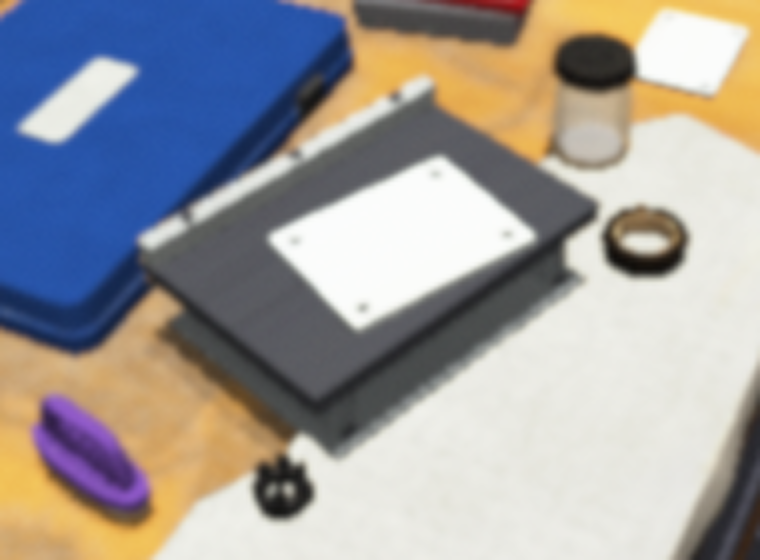

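```bash
cat > h.py <<'E'
import numpy as np,cv2,pickle
from scipy.optimize import least_squares
def proj(c,P):
    T=np.linalg.inv(np.asarray(c["world_from_camera"])); H=c["frame"].shape[0]
    f=H/2/np.tan(np.radians(c["fov_y"])/2)
    K=np.array([[f,0,c["cx"]],[0,f,c["cy"]],[0,0,1]])
    p,_=cv2.projectPoints(np.asarray(P,float).reshape(-1,3),cv2.Rodrigues(T[:3,:3])[0],T[:3,3],K,np.asarray(c["D"],float))
    return p[:,0]
def place(pose,P,z0=0):
    x,y,a=pose; P=np.asarray(P,float); c,s=np.cos(a),np.sin(a)
    return np.c_[x+c*P[:,0]-s*P[:,1],y+s*P[:,0]+c*P[:,1],P[:,2]+z0]
def fit(obs,x0):
    # obs: list of (cam, modelpts, pixels)
    fn=lambda q:np.concatenate([(proj(c,place(q,P))-px).ravel() for c,P,px in obs])
    r=least_squares(fn,x0,x_scale=[10,10,.1],loss='soft_l1'); return r.x,fn(r.x).reshape(-1,2)
def inledge(L,pt):
    c,s=np.cos(L[2]),np.sin(L[2]); d=np.array(pt)-L[:2]; return np.array([c*d[0]+s*d[1],-s*d[0]+c*d[1]])
def draw(c,polys,box,f,fn):
    im=cv2.cvtColor(c["frame"],cv2.COLOR_RGB2BGR)[box[1]:box[3],box[0]:box[2]]
    im=cv2.resize(im,None,fx=f,fy=f,interpolation=cv2.INTER_CUBIC)
    for P,col in polys:
        q=((proj(c,P)-[box[0],box[1]]+.5)*f-.5)
        cv2.polylines(im,[np.round(q).astype(int)],True,col,1,cv2.LINE_AA)
    cv2.imwrite(fn,im)
LT=[[-75,110,60],[-75,-110,60],[75,-110,60],[75,110,60]]
FT=[[63,110,76],[63,-110,76],[75,-110,76],[75,110,76]]
BT=[[45,60,66],[45,-60,66],[-45,-60,66],[-45,60,66]]
E
python3 - <<'E'
from h import *
d=pickle.load(open("cams0.pkl","rb")); t,s=d["top"],d["scene"]
pt=lambda a:(np.array(a)+.5)/3.6-.5+[150,140]
ps=lambda a:(np.array(a)+.5)/4-.5+[140,140]
L1=(t,[LT[0],LT[1],FT[3],FT[2]],pt([[157,235],[413,323],[213,55],[475,158]]))
L2=(s,[LT[0],LT[1]],ps([[318,403],[597,208]]))
B1=(t,BT,pt([[266,128],[400,198],[348,301],[214,228]]))
B2=(s,BT,ps([[268,240],[443,155],[537,238],[358,331]]))
for o in ([L1],[L2],[L1,L2]):
    L,r=fit(o,[550,80,-.35]); print(L,np.abs(r).max())
for o in ([B1],[B2],[B1,B2]):
    B,r=fit(o,[550,80,-.35]); print(B,np.abs(r).max(),inledge(L,B[:2]),B[2]-L[2])
np.save("L.npy",L)
polys=[(place(L,LT),(0,255,0)),(place(L,FT),(0,255,255)),(place(B,BT),(0,0,255))]
draw(t,polys,(150,140,370,260),3.6,"pics/tf.png"); draw(s,polys,(140,140,330,280),4,"pics/sf.png")
for n,q,z in(("brush",(pt([93,107])),25),("jar",pt([555,260]),78),("nut",pt([133,223]),22),("tape",pt([449,348]),19)):
    r=least_squares(lambda a:(proj(t,[[a[0],a[1],z]])-q).ravel(),[550,0]); print(n,r.x,inledge(L,r.x))
E
```

```text
[ 5.79055443e+02  1.12205252e+02 -3.45347243e-01] 2.9036002246360795
[ 5.82509852e+02  1.16538723e+02 -3.29044704e-01] 1.4724213571794849
[ 5.80183469e+02  1.13466726e+02 -3.46519388e-01] 3.2439306143519957
[ 5.61827835e+02  1.17531768e+02 -4.88066977e-01] 0.43373878990004755 [-18.64517967  -2.41063518] -0.1415475893475776
[ 5.61900503e+02  1.19204790e+02 -4.89025690e-01] 0.978495011676273 [-19.14503342  -0.81237661] -0.1425063022890295
[ 5.62043301e+02  1.18249161e+02 -4.88809983e-01] 0.7368915205421729 [-18.68616643  -1.66270598] -0.14229059473267097
brush [653.81495548 295.36492752] [  7.47748334 196.09344417]
jar [523.54843272 -76.25391388] [  11.16541015 -197.67848148]
nut [558.0244624  262.01089121] [-71.29136936 132.18899872]
tape [454.45962485   3.5387804 ] [ -80.91647968 -146.09298937]
```

View pics/tf.png

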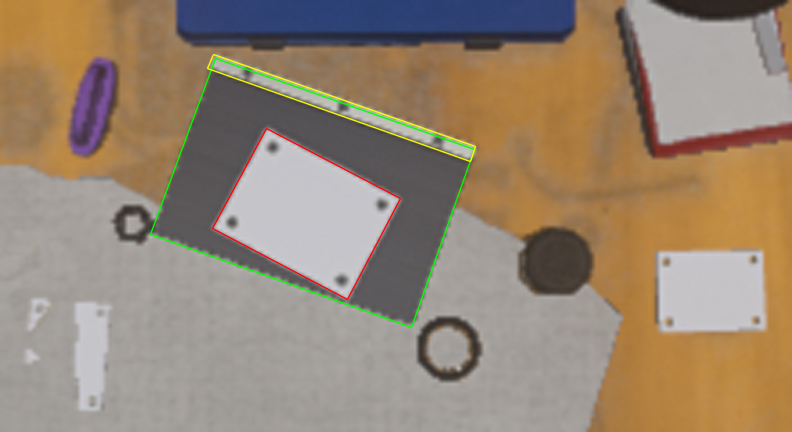

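View pics/sf.png

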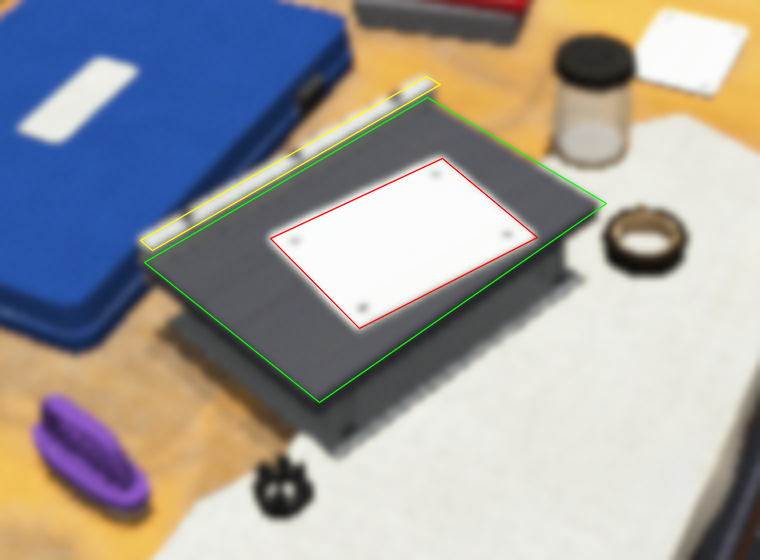

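The purple brush is at ledge y≈+196, so the overhang goes on the left (+y) end. The piece at (347,220) is off the ledge, so the blank is the plate on the ledge, and its 90x120 fit residual is under 1 px. Next I'll refine the ledge fit and plan the approach.

```bash
cat >> h.py <<'E'
from scipy.spatial.transform import Rotation as Rn
def toolplan(st,pts_world,yaw_axis=None):
    R=Rn.from_quat(st["orientation"]).as_matrix(); p=np.array(st["tool_pos"])
    return [(R.T@(np.array(q)-p)/1000).round(4) for q in pts_world]
E
python3 - <<'E'
from h import *
from workcell import ctrl
d=pickle.load(open("cams0.pkl","rb")); t,s=d["top"],d["scene"]
for n,c,box,f in(("top",t,(185,150,295,240),7),("scene",s,(165,150,300,260),5.5)):
    im=cv2.cvtColor(c["frame"],cv2.COLOR_RGB2BGR)[box[1]:box[3],box[0]:box[2]]
    cv2.imwrite(f"pics/{n}z.png",cv2.resize(im,None,fx=f,fy=f,interpolation=cv2.INTER_NEAREST))
st=ctrl.state(); R=Rn.from_quat(st["orientation"]).as_matrix(); print(R.round(3))
a=np.load("L.npy")[2]; ly=np.array([-np.sin(a),np.cos(a),0])
for sg in(1,-1):
    v=R.T@(sg*ly); print("turn about tool y to bring z to",sg,np.degrees(np.arctan2(v[0],v[2])))
E
```

```text
[[-0.954 -0.     0.299]
 [-0.299  0.001 -0.954]
 [-0.    -1.    -0.001]]
turn about tool y to bring z to 1 -142.74233909998412
turn about tool y to bring z to -1 37.25766090001591
```

View pics/topz.png

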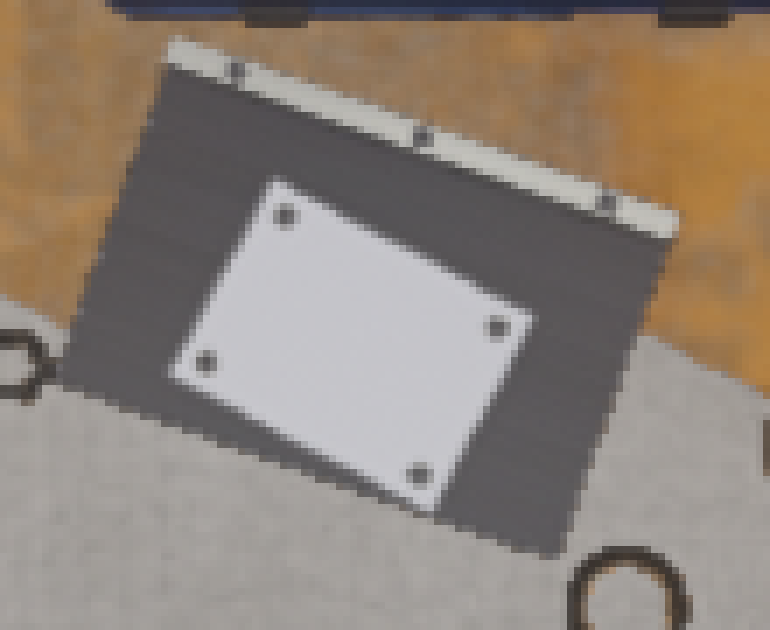

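View pics/scenez.png

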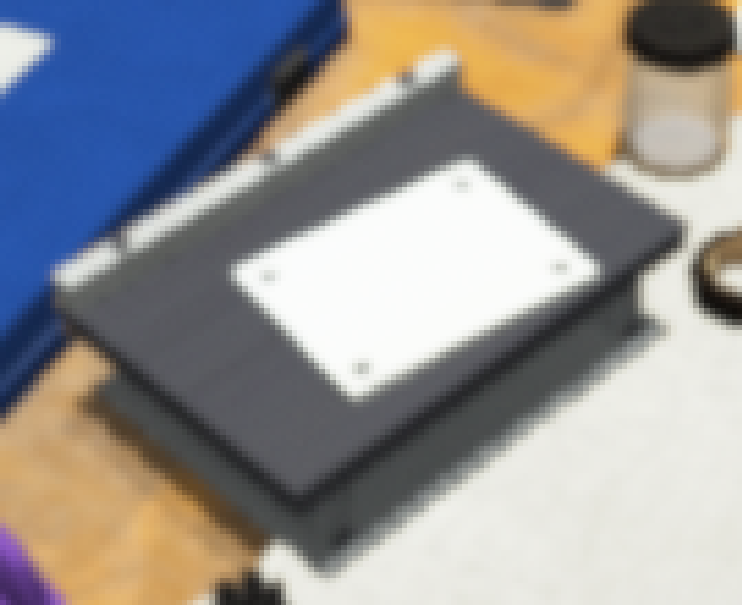

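```bash
python3 - <<'E'
from h import *
d=pickle.load(open("cams0.pkl","rb")); t,s=d["top"],d["scene"]
pt=lambda a:(np.array(a)+.5)/7-.5+[185,150]
ps=lambda a:(np.array(a)+.5)/5.5-.5+[165,150]
L1=(t,[LT[0],LT[1]]+[FT[3],FT[0],FT[2],FT[1]],pt([[60,383],[562,558],[175,37],[167,65],[680,212],[675,240]]))
L2=(s,[LT[0],LT[1]],ps([[298,495],[685,228]]))
B1=(t,BT,pt([[275,178],[537,316],[434,512],[170,377]]))
B2=(s,BT,ps([[232,270],[470,160],[602,272],[356,400]]))
for o in ([L1],[L2],[L1,L2]):
    L,r=fit(o,[550,80,-.35]); print(L,r.round(1).tolist())
for o in ([B1],[B2],[B1,B2]):
    B,r=fit(o,[550,80,-.35]); print(B,np.abs(r).max(),inledge(L,B[:2]),B[2]-L[2])
np.save("L.npy",L)
E
```

```text
[ 5.80805203e+02  1.10689453e+02 -3.39772811e-01] [[-0.9, 0.3], [0.3, 0.7], [-0.1, -0.3], [-0.4, -0.4], [0.9, -0.1], [0.2, -0.1]]
[ 5.83106873e+02  1.14476037e+02 -3.37784843e-01] [[-0.4, 0.6], [0.5, -1.2]]
[ 5.81554776e+02  1.11709713e+02 -3.45236813e-01] [[-1.3, -0.2], [-0.3, 0.6], [-0.3, -0.7], [-0.6, -0.8], [0.6, -0.1], [-0.1, -0.1], [0.4, -0.2], [1.7, -1.4]]
[ 5.61935631e+02  1.16885850e+02 -4.84884034e-01] 0.31708703370617286 [-20.21322949  -1.76878125] -0.1396472211247703
[ 5.62191814e+02  1.18360417e+02 -4.90218972e-01] 0.6240099854681773 [-20.47118496  -0.29452302] -0.14498215885557797
[ 5.62248060e+02  1.17528924e+02 -4.88060848e-01] 0.8702458336134953 [-20.13686426  -1.05791969] -0.14282403443556274
```

```bash
cat >> h.py <<'E'
LED=np.array([581.3,111.5,-0.342])
def lw(x,y,z): return place(LED,[[x,y,z]])[0]
E
python3 - <<'E'
from h import *
from workcell import ctrl
st=ctrl.state()
W=[[200,-600,320],[300,-350,320],[430,-100,300],lw(-100,-2,200)]
print(toolplan(st,W), lw(-100,-2,200))
E
```

```text
[array([-0.0113, -0.0722, -0.0174]), array([-0.1815, -0.072 , -0.2261]), array([-0.3804, -0.0518, -0.4257]), array([-0.5069,  0.0484, -0.6408])] [486.42067551 143.15302171 200.        ]
```

Emit:
send_rows --motion '[[[-0.01,-0.04,-0.01],-5],[[-0.02,-0.072,-0.03],-14],[[-0.05,-0.072,-0.07],-23],[[-0.085,-0.072,-0.11],-32],[[-0.12,-0.072,-0.15],-41],[[-0.15,-0.072,-0.188],-50],[[-0.18,-0.072,-0.226],-59],[[-0.22,-0.068,-0.266],-68],[[-0.26,-0.064,-0.306],-77],[[-0.3,-0.06,-0.346],-86],[[-0.34,-0.056,-0.386],-95],[[-0.38,-0.052,-0.426],-104],[[-0.405,-0.032,-0.469],-113],[[-0.43,-0.012,-0.512],-122],[[-0.456,0.008,-0.555],-131],[[-0.482,0.028,-0.598],-139],[[-0.507,0.048,-0.641],-143],[[-0.507,0.048,-0.641],-143],[[-0.507,0.048,-0.641],-143],[[-0.507,0.048,-0.641],-143]]' --gripper 0.06

```text
time_s: 2.65
tool_pos: [486.5, 142.2, 200.7]
orientation: [-0.697, 0.121, -0.121, 0.697]
wrist_force: [-0.5, 0.2, -0.6]
gripper_width: 60.2
```

```bash
cat > snap.py <<'E'
import sys
from h import *
from workcell import ctrl
def snap(tag,names=("scene","top","wrist")):
    d={n:ctrl.camera(n) for n in names}; pickle.dump(d,open(f"cams{tag}.pkl","wb"))
    for n,c in d.items(): cv2.imwrite(f"pics/{n}{tag}.png",cv2.cvtColor(c["frame"],cv2.COLOR_RGB2BGR))
    return d
if __name__=="__main__":
    snap(sys.argv[1],sys.argv[2:]); st=ctrl.state()
    R=Rn.from_quat(st["orientation"]).as_matrix()
    print("t",st["time_s"],"tcp ledge",inledge(LED,st["tool_pos"][:2]).round(1),st["tool_pos"][2].round(1),"xaxis rel yaw",np.degrees(np.arctan2(R[1,0],R[0,0])-LED[2]).round(2),"F",st["wrist_force"].round(1),st["joints"].round(2),ctrl.tip_reach)
E
python3 snap.py 1 scene wrist
```

```text
t 2.75 tcp ledge [-99.5  -2.8] 200.8 xaxis rel yaw -0.09 F [-0.1  0.5 -0.3] [ 0.22  0.34  1.97 -0.    0.83 -1.  ] 17.0
```

View pics/wrist1.png

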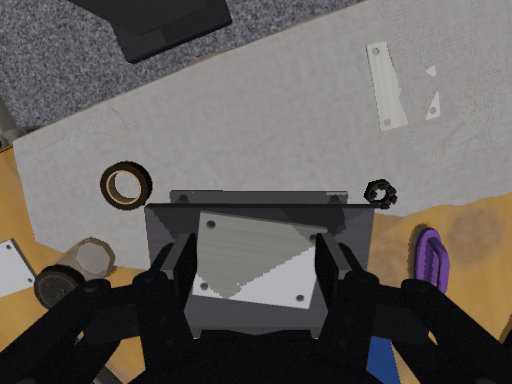

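View pics/scene1.png

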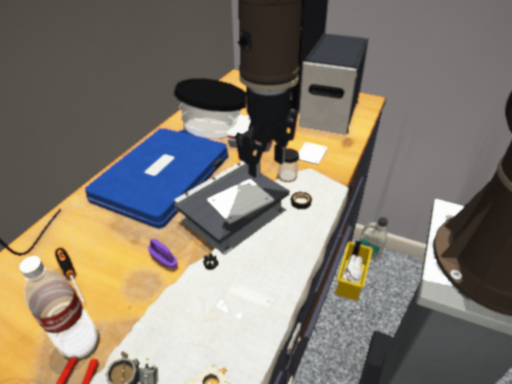

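The wrist view shows the blank at (200,212)-(310,307), the ledge's front edge at row 206, the tape (126,185), nut (381,193), jar (75,275) and brush (431,260). The fingers straddle the ledge's middle. I'll cross-check the poses from this view.

```bash
python3 - <<'E'
from h import *
w=pickle.load(open("cams1.pkl","rb"))["wrist"]
L,r=fit([(w,[LT[0],LT[1]],[[373,207],[146,207]])],LED); print(L,r.round(1).tolist())
B,r=fit([(w,BT,[[310,307],[193,293],[200,212],[328,228]])],[562,117,-.48]); print(B,r.round(1).tolist(),inledge(LED,B[:2]),B[2]-LED[2])
from workcell import ctrl
st=ctrl.state();R=Rn.from_quat(st["orientation"]).as_matrix();p=st["tool_pos"]
for zz in(-42,-30,30,42): print(zz,proj(w,[p+R@np.array([a,17,zz]) for a in(-11,11)]).round().tolist())
im=cv2.imread("pics/wrist1.png")[190:384,120:400]; cv2.imwrite("pics/w1c.png",cv2.resize(im,None,fx=2.8,fy=2.8,interpolation=cv2.INTER_CUBIC))
E
```

```text
[ 5.82736515e+02  1.12125867e+02 -3.44060705e-01] [[2.9, 0.1], [-2.8, 0.1]]
[ 5.63144433e+02  1.17546364e+02 -4.79907311e-01] [[-0.4, 0.2], [0.2, 0.8], [0.2, -0.5], [-0.1, -0.3]] [-19.13188243  -0.39267391] -0.13790731073597756
-42 [[173.0, 223.0], [177.0, 261.0]]
-30 [[197.0, 223.0], [199.0, 261.0]]
30 [[314.0, 223.0], [312.0, 261.0]]
42 [[338.0, 223.0], [334.0, 261.0]]
```

View pics/w1c.png

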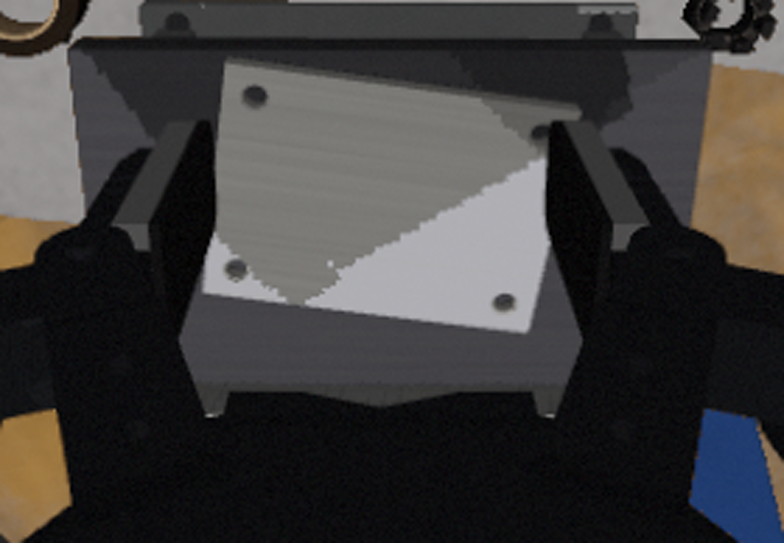

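```bash
python3 - <<'E'
from h import *
w=pickle.load(open("cams1.pkl","rb"))["wrist"]
from workcell import ctrl
st=ctrl.state();R=Rn.from_quat(st["orientation"]).as_matrix();p=st["tool_pos"]
for rr in (17,13,9,5,0): print(rr,proj(w,[p+R@np.array([a,rr,z]) for a in(-11,11) for z in(-42,-30,30,42)]).round(1).tolist())
E
```

```text
17 [[173.3, 222.8], [196.6, 222.9], [314.3, 222.9], [337.6, 222.8], [176.7, 261.0], [199.1, 261.1], [311.8, 261.1], [334.2, 260.9]]
13 [[171.2, 226.0], [195.2, 226.0], [315.8, 226.0], [339.7, 225.9], [174.9, 264.9], [197.8, 265.0], [313.2, 265.0], [336.1, 264.8]]
9 [[169.1, 229.2], [193.6, 229.3], [317.4, 229.3], [341.9, 229.2], [172.9, 269.0], [196.3, 269.1], [314.6, 269.1], [338.1, 268.9]]
5 [[166.8, 232.7], [191.9, 232.8], [319.0, 232.8], [344.2, 232.7], [170.8, 273.3], [194.9, 273.5], [316.1, 273.4], [340.2, 273.2]]
0 [[163.7, 237.3], [189.8, 237.5], [321.2, 237.4], [347.2, 237.3], [168.1, 278.9], [192.9, 279.2], [318.1, 279.1], [342.9, 278.9]]
```

The tips look to be about 5–10 mm ahead of the TCP at this opening, so I'll touch the bare left strip of the deck with one finger to find their height.

Emit:
send_rows --motion '[[[0.02,0.01,0.03],0],[[0.045,0.04,0.075],0],[[0.074,0.08,0.124],0],[[0.074,0.11,0.124],0],[[0.074,0.118,0.124],0],[[0.074,0.12,0.124],0],[[0.074,0.12,0.124],0],[[0.074,0.12,0.124],0]]'

```text
time_s: 3.75
tool_pos: [598.3, 235.0, 81.8]
orientation: [-0.696, 0.12, -0.121, 0.697]
wrist_force: [-0.7, -0.1, 0.8]
gripper_width: 60.1
```

```bash
python3 snap.py 2 wrist scene
```

```text
t 3.85 tcp ledge [-25.6 122.1] 81.3 xaxis rel yaw -0.01 F [0.2 0.4 1. ] [ 0.33  0.66  1.74 -0.    0.73 -0.9 ] 17.0
```

View pics/wrist2.png

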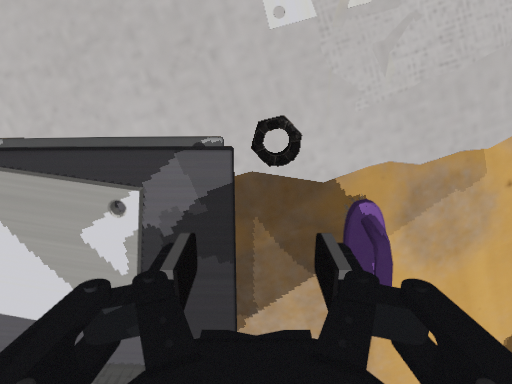

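View pics/scene2.png

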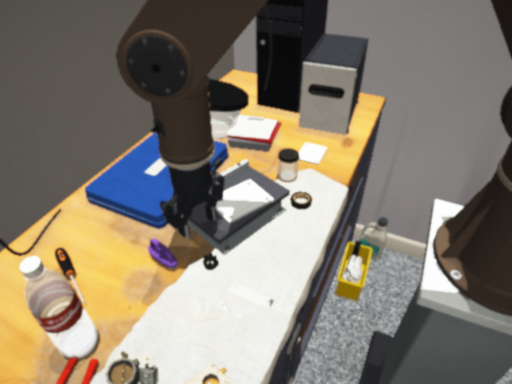

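The wrist view shows the right finger over the bare deck at about (175,270). The other finger is over the bench, clear of the nut (277,140), and at tip height above the brush (368,240). Now I'll lower it in small steps.

Emit:
send_rows --motion '[[[0,0.002,0],0],[[0,0.003,0],0],[[0,0.004,0],0],[[0,0.005,0],0],[[0,0.005,0],0]]'

```text
time_s: 4.47
tool_pos: [597.7, 235.1, 75.1]
orientation: [0.697, -0.12, 0.12, -0.697]
wrist_force: [0.4, -0.3, -0.8]
gripper_width: 60.0
```

Emit:
send_rows --motion '[[[0,0.001,0],0],[[0,0.002,0],0],[[0,0.003,0],0],[[0,0.003,0],0]]'

```text
time_s: 4.97
tool_pos: [597.7, 235.1, 72.2]
orientation: [0.697, -0.12, 0.12, -0.697]
wrist_force: [0.3, -1.3, -0.2]
gripper_width: 59.9
```

Emit:
send_rows --motion '[[[0,0.001,0],0],[[0,0.001,0],0],[[0,0.002,0],0],[[0,0.002,0],0]]'

```text
time_s: 5.48
tool_pos: [597.9, 235.1, 71.8]
orientation: [-0.697, 0.12, -0.12, 0.697]
wrist_force: [-6.6, -1.0, 25.0]
gripper_width: 59.6
```

Contact is at TCP z≈72, so the tips reach about 12 mm. Pushing height is TCP z≈74. I'll lift, go to the front edge and lower there.

Emit:
send_rows --motion '[[[0,-0.02,0],0],[[0,-0.05,-0.01],0],[[-0.025,-0.06,-0.04],0],[[-0.05,-0.06,-0.08],0],[[-0.076,-0.06,-0.115],0],[[-0.078,-0.05,-0.123],0],[[-0.078,-0.025,-0.123],0],[[-0.078,-0.008,-0.123],0],[[-0.078,-0.0035,-0.123],0],[[-0.078,-0.0035,-0.123],0],[[-0.078,-0.0035,-0.123],0]]'

```text
time_s: 6.85
tool_pos: [483.6, 145.6, 74.4]
orientation: [-0.697, 0.12, -0.121, 0.697]
wrist_force: [0.2, -0.7, -0.4]
gripper_width: 60.1
```

```bash
python3 snap.py 3 wrist scene
```

```text
t 6.95 tcp ledge [-103.5   -0.8] 74.4 xaxis rel yaw 0.0 F [ 0.9 -0.4  0.2] [ 0.23  0.54  2.07  0.    0.53 -1.  ] 17.0
```

View pics/wrist3.png

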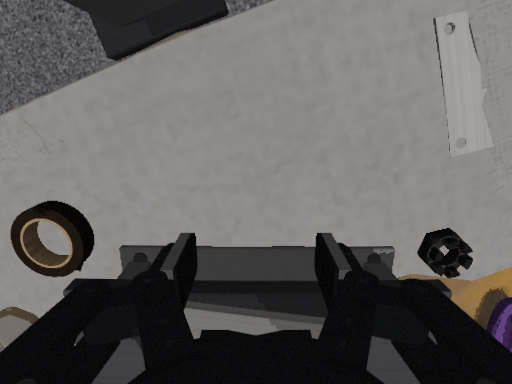

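View pics/scene3.png

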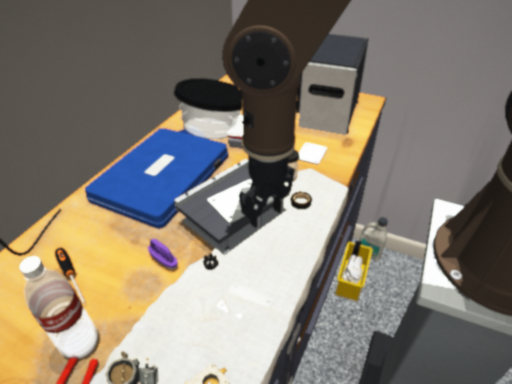

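Clear and level with the front edge. I'll push toward the fence slowly.

Emit:
send_rows --motion '[[[0.006,0,0],0],[[0.012,0,0],0],[[0.015,0,0],0],[[0.018,0,0],0],[[0.021,0,0],0],[[0.024,0,0],0],[[0.027,0,0],0],[[0.03,0,0],0],[[0.033,0,0],0],[[0.036,0,0],0],[[0.039,0,0],0],[[0.042,0,0],0],[[0.045,0,0],0],[[0.048,0,0],0],[[0.05,0,0],0],[[0.05,0,0],0]]'

```text
time_s: 8.95
tool_pos: [530.4, 128.6, 73.8]
orientation: [-0.697, 0.12, -0.12, 0.697]
wrist_force: [-0.2, 0.4, 0.2]
gripper_width: 60.0
```

```bash
python3 snap.py 4 wrist top scene; python3 - <<'E'
import cv2
t=cv2.imread("pics/top4.png")[140:260,150:370]
cv2.imwrite("pics/top4c.png",cv2.resize(t,None,fx=3.6,fy=3.6,interpolation=cv2.INTER_CUBIC))
t=cv2.imread("pics/scene4.png")[140:280,140:330]
cv2.imwrite("pics/scene4c.png",cv2.resize(t,None,fx=4,fy=4,interpolation=cv2.INTER_CUBIC))
E
```

```text
t 9.1 tcp ledge [-53.9  -1. ] 73.9 xaxis rel yaw 0.0 F [-0.4  0.2 -0.7] [ 0.18  0.58  1.98  0.    0.58 -1.05] 17.0
```

View pics/top4c.png

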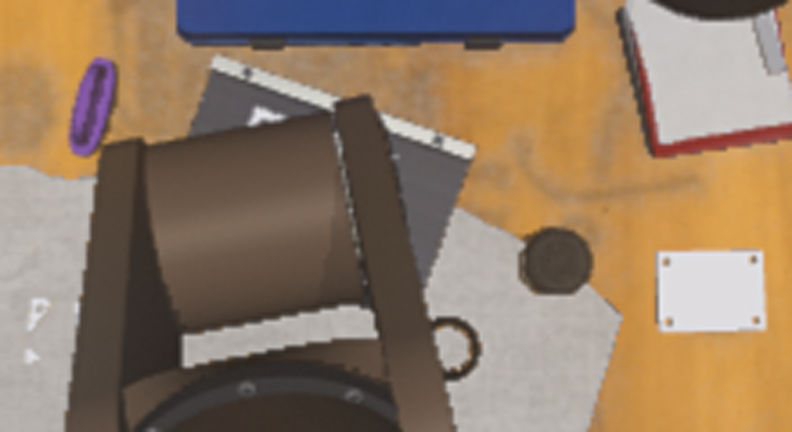

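View pics/scene4c.png

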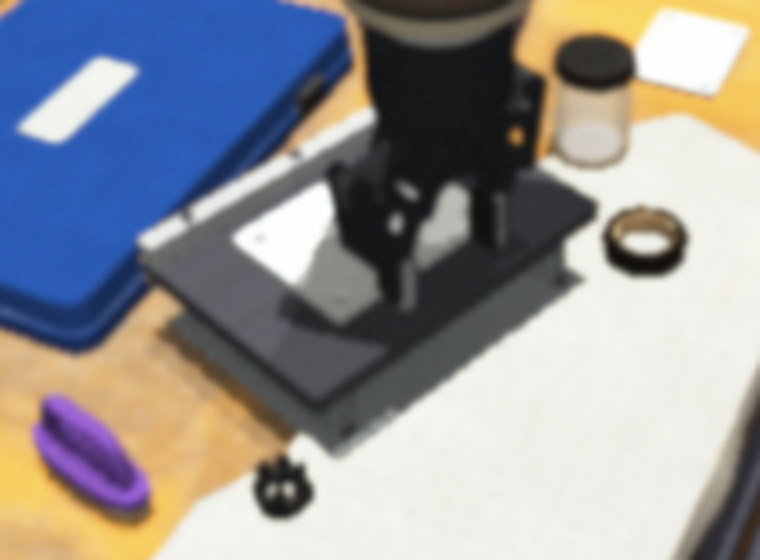

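View pics/wrist4.png

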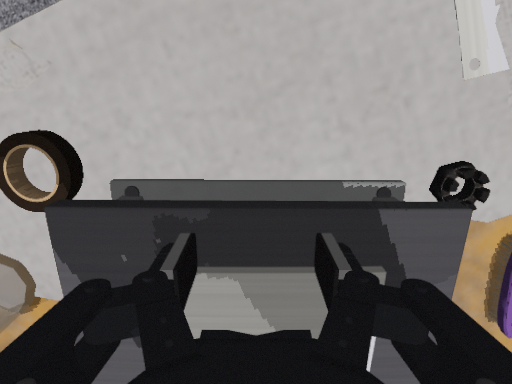

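The blank has been squared against both fingers: its front edge is level at row 267 in the wrist view, with the finger tips behind it. I'll continue to the fence.

Emit:
send_rows --motion '[[[0.003,0,0],0],[[0.006,0,0],0],[[0.009,0,0],0],[[0.011,0,0],0],[[0.013,0,0],0],[[0.014,0,0],0],[[0.015,0,0],0],[[0.015,0,0],0]]'

```text
time_s: 10.1
tool_pos: [544.4, 123.5, 73.8]
orientation: [-0.697, 0.12, -0.12, 0.697]
wrist_force: [0.1, 0.1, 1.0]
gripper_width: 60.1
```

Emit:
send_rows --motion '[[[0.001,0,0],0],[[0.002,0,0],0],[[0.003,0,0],0],[[0.003,0,0],0]]'

```text
time_s: 10.6
tool_pos: [545.4, 123.0, 73.6]
orientation: [0.697, -0.122, 0.119, -0.697]
wrist_force: [-10.6, 8.8, 5.8]
gripper_width: 59.8
```

The fence contact shows about 13 N at TCP x≈-38, which is where the geometry puts it. I'll back off, lift and look.

Emit:
send_rows --motion '[[[-0.005,0,0],0],[[-0.015,0,0],0],[[-0.025,-0.02,0],0],[[-0.04,-0.07,0],0],[[-0.05,-0.12,0],0],[[-0.05,-0.14,0],0],[[-0.05,-0.14,0],0],[[-0.05,-0.14,0],0]]'

```text
time_s: 11.6
tool_pos: [499.4, 139.3, 213.0]
orientation: [0.697, -0.121, 0.12, -0.697]
wrist_force: [0.4, 0.8, 0.0]
gripper_width: 59.8
```

```bash
python3 snap.py 5 wrist
```

```text
t 11.65 tcp ledge [-86.5  -1.4] 212.7 xaxis rel yaw -0.0 F [-0.6  0.1 -0.1] [ 0.21  0.34  1.93 -0.    0.87 -1.02] 17.0
```

View pics/wrist5.png

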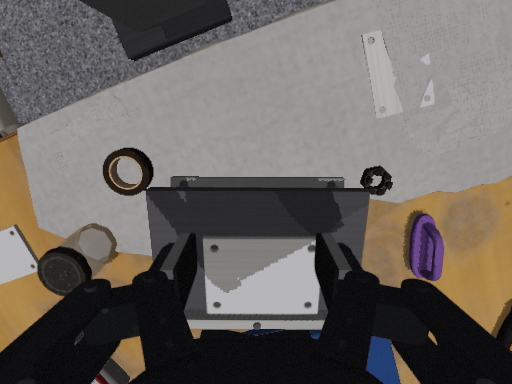

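Blank lies along the fence (front edge row 237, back row ~315, columns 204–320). I'll measure it.

```bash
python3 - <<'E'
from h import *
w=pickle.load(open("cams5.pkl","rb"))["wrist"]
L,r=fit([(w,[LT[0],LT[1]],[[368,188],[147,188]])],LED); print(L,r.round(1).tolist())
B,r=fit([(w,BT,[[320,315],[205,315],[204,237],[316,236]])],[590,117,-.34]); print(B,r.round(1).tolist(),inledge(LED,B[:2]),inledge(L,B[:2]),B[2]-LED[2])
draw(w,[(place(LED,LT),(0,255,0)),(place(LED,FT),(0,255,255)),(place(LED,[[63,110,60],[63,-110,60]]),(255,0,255)),(place(B,BT),(0,0,255))],(130,170,390,350),3,"pics/w5f.png")
E
```

```text
[ 5.80505660e+02  1.12604454e+02 -3.42018585e-01] [[3.0, 0.1], [-3.0, 0.1]]
[ 6.00410458e+02  1.10527478e+02 -3.33038209e-01] [[-2.8, -2.7], [1.9, -1.7], [-2.6, 1.2], [6.3, 1.1]] [18.32984781  5.49291155] [19.44849962  4.71918149] 0.008961791381144446
```

View pics/w5f.png

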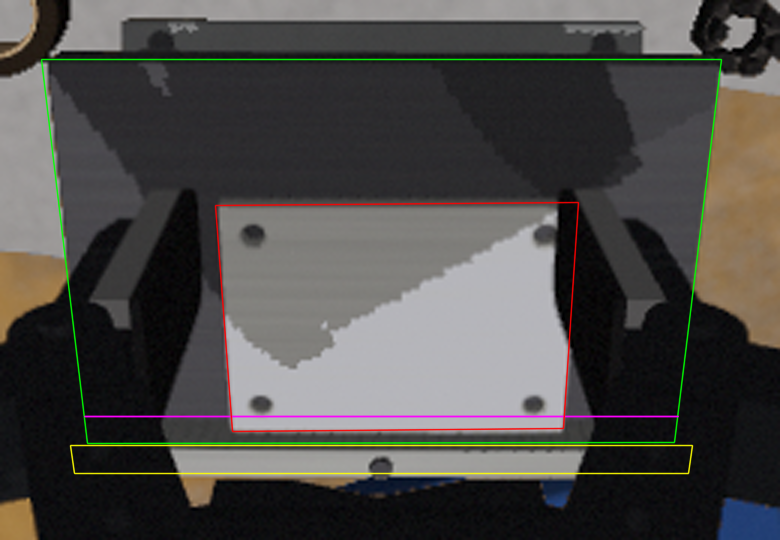

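```bash
python3 - <<'E'
from h import *
w=pickle.load(open("cams5.pkl","rb"))["wrist"]
q=(np.array([[565,430],[231,430],[217,206],[581,206]])+.5)/3-.5+[130,170]
B,r=fit([(w,BT,q)],[590,117,-.34]); print(B,r.round(1).tolist(),inledge(LED,B[:2]),B[2]-LED[2])
E
```

```text
[ 6.01103525e+02  1.10880835e+02 -3.41169486e-01] [[-0.6, 0.1], [0.4, 0.3], [0.3, -0.1], [-0.1, -0.3]] [18.86427013  6.05823946] 0.0008305142140114241
```

Emit:
send_rows --motion '[[[0.01,0,-0.008],10],[[0.02,0.005,-0.018],20],[[0.032,0.01,-0.028],30],[[0.044,0.015,-0.038],40],[[0.056,0.02,-0.048],50],[[0.068,0.025,-0.058],60],[[0.08,0.03,-0.068],70],[[0.092,0.035,-0.078],80],[[0.0965,0.04,-0.08],90],[[0.0965,0.04,-0.08],90],[[0.0965,0.04,-0.08],90],[[0.0965,0.04,-0.08],90]]'

```text
time_s: 13.15
tool_pos: [563.9, 31.9, 173.7]
orientation: [-0.408, 0.577, -0.577, 0.408]
wrist_force: [0.6, 0.4, -0.4]
gripper_width: 60.1
```

```bash
python3 snap.py 6 wrist scene
```

```text
t 13.25 tcp ledge [ 10.5 -80.9] 173.9 xaxis rel yaw -89.9 F [0.2 0.4 0.3] [0.   0.45 1.87 0.   0.82 0.34] 17.0
```

View pics/wrist6.png

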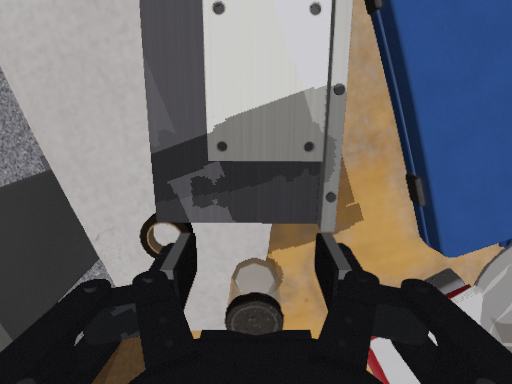

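View pics/scene6.png

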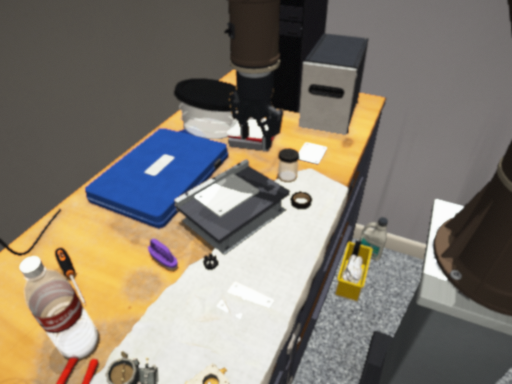

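The wrist view shows the blank's right edge at row 162 (cols 207–326), flush to the fence. The deck end is at row 222, and the tape (168,236) and jar (255,300) are clear. I'll lower behind the blank's right edge.

```bash
python3 - <<'E'
from h import *
w=pickle.load(open("cams6.pkl","rb"))["wrist"]
for px,z in(((207,162),66),((325,162),66),((155,222),60),((320,222),60)):
    r=least_squares(lambda a:(proj(w,[[a[0],a[1],z]])-px).ravel(),[580,60]); print(px,inledge(LED,r.x).round(1))
E
```

```text
(207, 162) [-26.3 -55.2]
(325, 162) [ 66.5 -54.9]
(155, 222) [ -74.5 -108.8]
(320, 222) [  67.2 -108.3]
```

Emit:
send_rows --motion '[[[0,0.03,0],0],[[0,0.065,0],0],[[0,0.088,0],0],[[0,0.096,0],0],[[0,0.099,0],0],[[0,0.0995,0],0],[[0,0.0995,0],0]]'

```text
time_s: 14.12
tool_pos: [564.6, 31.6, 75.1]
orientation: [0.407, -0.578, 0.578, -0.408]
wrist_force: [-0.2, 0.8, 0.1]
gripper_width: 59.8
```

```bash
python3 snap.py 7 wrist scene;  python3 - <<'E'
import cv2
t=cv2.imread("pics/scene7.png")[140:280,140:330]
cv2.imwrite("pics/scene7c.png",cv2.resize(t,None,fx=4,fy=4,interpolation=cv2.INTER_CUBIC))
E
```

```text
t 14.225 tcp ledge [ 10.9 -80.9] 74.9 xaxis rel yaw -90.0 F [-0.2  0.2  0.1] [0.   0.59 1.93 0.   0.61 0.34] 17.0
```

View pics/wrist7.png

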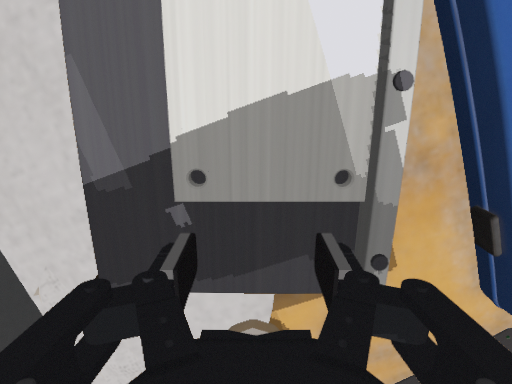

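View pics/scene7c.png

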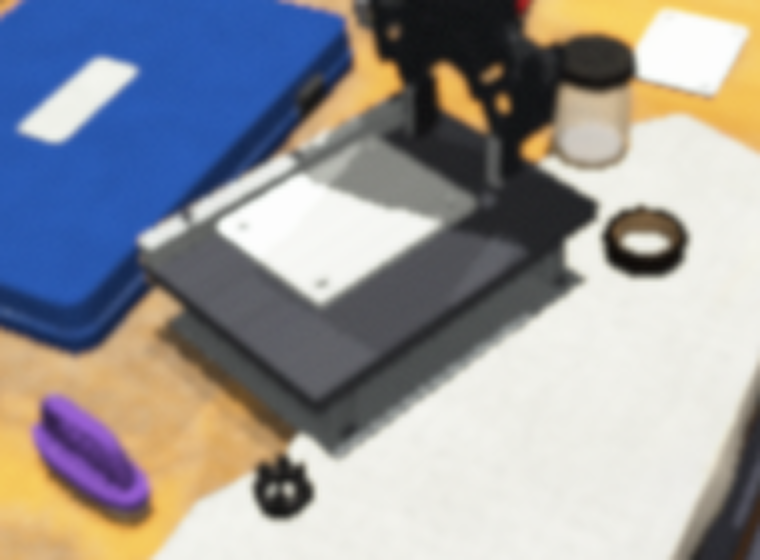

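Both fingertips are behind the right edge and clear of the fence. I'll push along the ledge (+y = tool −x).

Emit:
send_rows --motion '[[[-0.006,0.0006,0],0],[[-0.011,0.0006,0],0],[[-0.014,0.0006,0],0],[[-0.017,0.0006,0],0],[[-0.02,0.0006,0],0],[[-0.023,0.0006,0],0],[[-0.026,0.0006,0],0],[[-0.03,0.0006,0],0],[[-0.034,0.0006,0],0],[[-0.038,0.0006,0],0],[[-0.042,0.0006,0],0],[[-0.046,0.0006,0],0],[[-0.05,0.0006,0],0],[[-0.054,0.0006,0],0],[[-0.058,0.0006,0],0],[[-0.062,0.0006,0],0],[[-0.066,0.0006,0],0],[[-0.069,0.0006,0],0],[[-0.07,0.0006,0],0],[[-0.07,0.0006,0],0]]'

```text
time_s: 16.73
tool_pos: [587.6, 97.6, 73.7]
orientation: [-0.408, 0.578, -0.578, 0.408]
wrist_force: [0.6, 1.2, 0.1]
gripper_width: 60.1
```

```bash
python3 snap.py 8 wrist scene;  python3 - <<'E'
import cv2
t=cv2.imread("pics/scene8.png")[140:280,140:330]
cv2.imwrite("pics/scene8c.png",cv2.resize(t,None,fx=4,fy=4,interpolation=cv2.INTER_CUBIC))
E
```

```text
t 16.825 tcp ledge [ 10.7 -11. ] 73.8 xaxis rel yaw -90.0 F [-0.2 -0.9 -0.9] [0.11 0.63 1.86 0.   0.65 0.46] 17.0
```

View pics/wrist8.png

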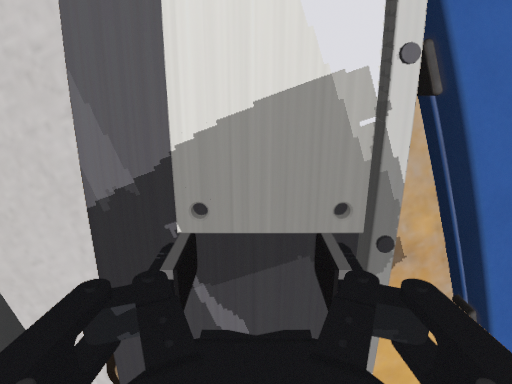

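View pics/scene8c.png

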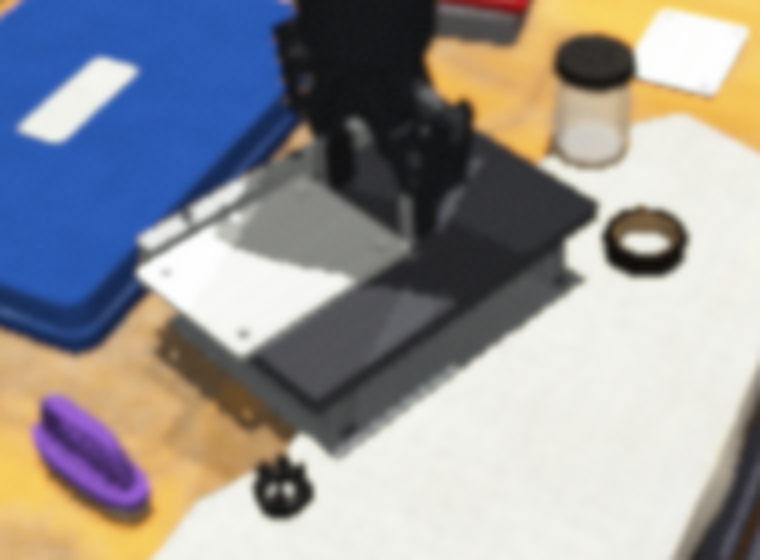

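```bash
python3 - <<'E'
from h import *
w=pickle.load(open("cams8.pkl","rb"))["wrist"]; s=pickle.load(open("cams8.pkl","rb"))["scene"]
ps=lambda a:(np.array(a)+.5)/4-.5+[140,140]
def m(c,px,z):
    r=least_squares(lambda a:(proj(c,[[a[0],a[1],z]])-px).ravel(),[580,60]); print(inledge(LED,r.x).round(1))
m(w,(178,233),66);m(w,(364,233),66)
m(s,ps((138,272)),66);m(s,ps((243,358)),66); m(s,ps((318,403)),60)
E
```

```text
[-25.3   0.2]
[64.7  0. ]
[ 63.2 121.7]
[-29.6 122.4]
[-76.3 112.4]
```

The right edge is at y≈0.1 and the left edge at ≈121, so overhang is about 10 mm. 30 mm more to go.

Emit:
send_rows --motion '[[[-0.003,0,0],0],[[-0.006,0,0],0],[[-0.01,0,0],0],[[-0.014,0,0],0],[[-0.018,0,0],0],[[-0.022,0,0],0],[[-0.025,0,0],0],[[-0.028,0,0],0],[[-0.0295,0,0],0],[[-0.03,0,0],0],[[-0.03,0,0],0]]'

```text
time_s: 18.2
tool_pos: [597.6, 125.8, 73.7]
orientation: [-0.408, 0.578, -0.578, 0.408]
wrist_force: [-0.2, -0.7, 0.3]
gripper_width: 60.1
```

```bash
python3 snap.py 9 wrist;
```

```text
t 18.25 tcp ledge [10.6 19. ] 73.7 xaxis rel yaw -90.0 F [-0.2 -0.1 -0.3] [0.16 0.64 1.82 0.   0.68 0.5 ] 17.0
```

Emit:
send_rows --motion '[[[0.006,0,0],0],[[0.02,0,0],0],[[0.03,-0.03,0],0],[[0.04,-0.08,0],0],[[0.05,-0.12,0],0],[[0.05,-0.13,0],0],[[0.05,-0.13,0],0]]'

```text
time_s: 19.12
tool_pos: [580.9, 78.2, 204.0]
orientation: [0.407, -0.578, 0.578, -0.408]
wrist_force: [-0.2, 0.1, 0.2]
gripper_width: 60.0
```

```bash
python3 snap.py 10 wrist scene;  python3 - <<'E'
import cv2
t=cv2.imread("pics/scene10.png")[140:280,140:330]
cv2.imwrite("pics/scene10c.png",cv2.resize(t,None,fx=4,fy=4,interpolation=cv2.INTER_CUBIC))
E
```

```text
t 19.225 tcp ledge [ 10.  -31.4] 202.5 xaxis rel yaw -90.01 F [ 0.2  1.5 -0.8] [0.08 0.44 1.79 0.   0.91 0.42] 17.0
```

View pics/wrist10.png

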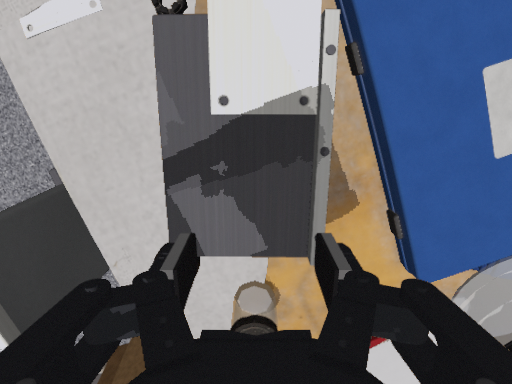

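View pics/scene10c.png

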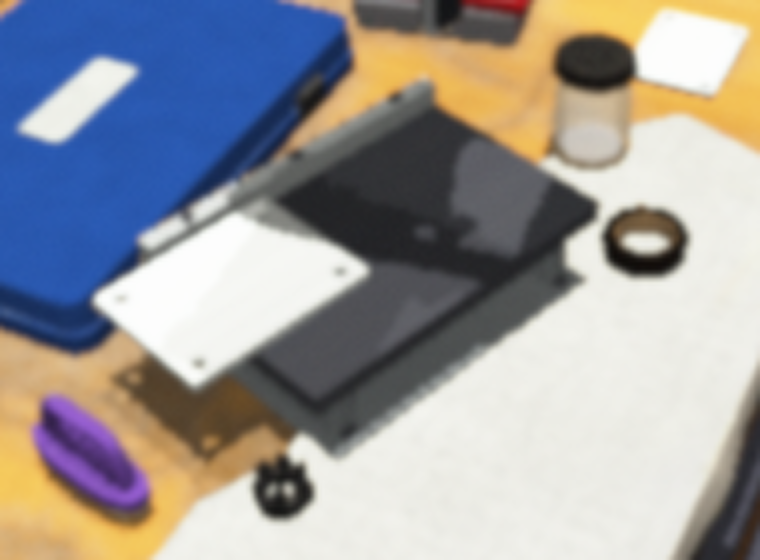

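```bash
python3 - <<'E'
from h import *
d=pickle.load(open("cams10.pkl","rb")); w,s=d["wrist"],d["scene"]
ps=lambda a:(np.array(a)+.5)/4-.5+[140,140]
def m(c,px,z):
    r=least_squares(lambda a:(proj(c,[[a[0],a[1],z]])-px).ravel(),[580,60]); print(px,inledge(LED,r.x).round(1))
m(w,(211,114),66);m(w,(318,114),66);m(w,(208,2),66);m(w,(168,256),60);m(w,(309,256),60)
for p in((94,295),(195,387),(370,270)): m(s,ps(p),66)
im=cv2.cvtColor(w["frame"],cv2.COLOR_RGB2BGR)[0:180,190:360]
cv2.imwrite("pics/w10c.png",cv2.resize(im,None,fx=3.3,fy=3.3,interpolation=cv2.INTER_CUBIC))
E
```

```text
(211, 114) [-25.4  29.9]
(318, 114) [65.7 29.9]
(208, 2) [-24.8 116.7]
(168, 256) [ -75.5 -108.5]
(309, 256) [  65.9 -108.4]
[163.125 213.375] [ 65.2 149.5]
[188.375 236.375] [-28.3 152.4]
[232.125 207.125] [-26.9  31.1]
```

View pics/w10c.png

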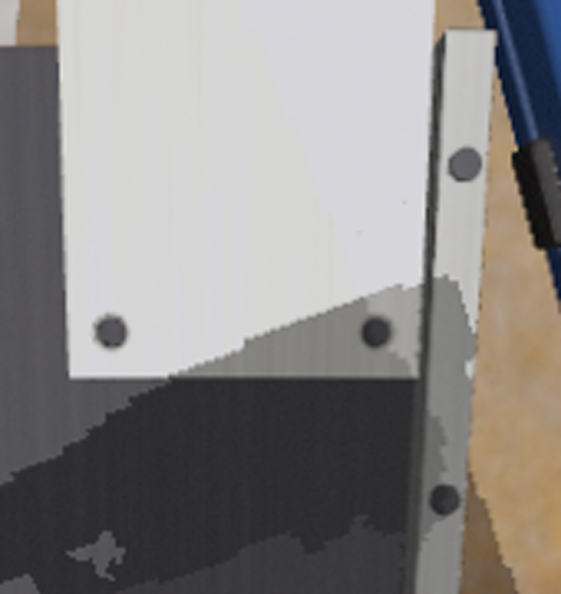

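The blank looks flush and square, with its right edge at y=29.9. I'll shift the camera over the overhang for a final check, staying high.

Emit:
send_rows --motion '[[[-0.02,-0.03,0],0],[[-0.05,-0.05,0],0],[[-0.08,-0.05,0],0],[[-0.1,-0.05,0],0],[[-0.1,-0.05,0],0],[[-0.1,-0.05,0],0]]'

```text
time_s: 19.98
tool_pos: [613.8, 172.3, 252.8]
orientation: [-0.408, 0.578, -0.578, 0.407]
wrist_force: [-0.5, -0.4, -0.5]
gripper_width: 60.1
```

```bash
python3 snap.py 11 wrist scene
```

```text
t 20.075 tcp ledge [10.5 68. ] 253.3 xaxis rel yaw -90.03 F [-0.1 -0.1 -0.3] [ 0.23  0.46  1.62 -0.    1.06  0.57] 17.0
```

View pics/wrist11.png

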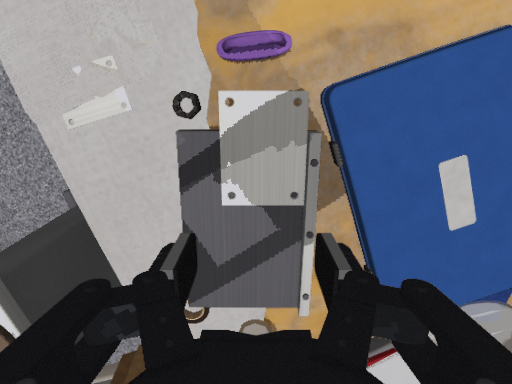

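```bash
python3 - <<'E'
from h import *
w=pickle.load(open("cams11.pkl","rb"))["wrist"]
B,r=fit([(w,BT,[[308,92],[305,205.5],[221,205.5],[219.5,91]])],[630,190,-.34]); print(B,r.round(1).tolist(),inledge(LED,B[:2]),B[2]-LED[2])
L,r=fit([(w,[LT[0],FT[0],FT[1]],[[177,130],[309.5,132],[299,315]])],LED);print(L,r.round(1).tolist(),inledge(L,B[:2]),B[2]-L[2])
draw(w,[(place(B,BT),(0,0,255))],(165,75,335,325),2.3,"pics/w11f.png")
E
```

```text
[ 6.29871451e+02  1.88901742e+02 -3.45262276e-01] [[1.4, -0.5], [-1.2, 0.3], [0.8, 0.1], [-0.9, 0.1]] [19.80010291 89.20858436] -0.003262276289644317
[ 5.83642473e+02  1.11454512e+02 -3.47489600e-01] [[-1.6, -0.3], [0.7, -0.2], [0.3, 1.4]] [17.09213251 88.56100108] 0.002227323624459654
```

View pics/w11f.png

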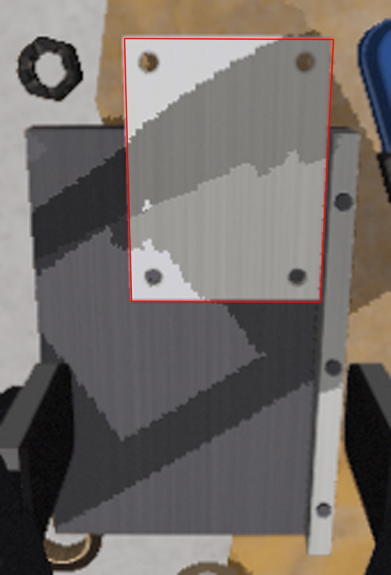

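The checks agree: the centre is at y≈89–90, the blank is flush, and the yaw error is ≤0.003 rad. Handing in with the arm clear and still.

```bash
python3 -c "
from workcell import ctrl
print(ctrl.sign_off())"
```

```text
the job is handed in; nothing more can be done
None
```

The blank is against the fence and overhangs the ledge's left end, beside the brush, by about 39–40 mm. I handed the job in at about 20 s with the arm stopped well above it.

- **Fence push:** I found the fingertip height by touching bare deck with one finger (about 25 N). Both fingertips then pushed the blank flat to the fence, with about 13 N at contact.
- **Push along the ledge:** The same two fingertips pushed its right end toward the brush. Nothing was gripped or lifted.
- **Final pose:** The last wrist view put the blank's centre at ledge y ≈ 89 mm (target 90). It put x at 17–20 mm (target 18) and the angle to the fence within 0.003 rad. No gap to the fence is visible.
- **Left alone:** The brush and nut look undisturbed in the last view. The jar and tape, partly hidden there, looked undisturbed in the scene view after the final push.
- **Disagreements:** The deck's front edge and ends looked a few millimetres shorter in the pictures than the 220 mm given. The scene camera put the overhanging edge at 149.5–152.4 mm, against about 150 from the wrist camera. Both are within the calibration or corner-picking error, so the overhang could be off by about 2 mm.

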